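# Set the hotplate regulator and check the melting dish

## Robot

A 7-joint arm with a two-finger parallel gripper is mounted at the origin on the work surface. World frame = base frame: x ahead of the robot, y to its left, z up, the work surface at z = 0. Lengths are in m, angles in rad, forces in N, time in s.
With the tool pointing down it reaches from about 0.4 to 0.75 m from the base axis. Payload 19.5 kg.
Tool frame: the origin (TCP) lies at the very end of the fingers, on their centre line; the grasp point (between the pads) lies 19 mm behind it; z points along the fingers, x is the direction in which the jaws open and shut, and the axes are right-handed (so a half turn about z gives the same grasp; the last joint's range is limited). The gripper opens to 85 mm and grips with 20 to 120 N. Pads are 22 mm wide; open, the fingers measure 114 mm over their backs; the gripper's body (76 mm by 85 mm) begins 54 mm behind the grasp point. The pads swing forward as they close: fully open they stand 13 mm farther back than shut.
Start: joints at [1.117, 0.707, -0.028, 1.485, 0.022, 0.951, -0.075], TCP at [0.23, -0.527, 0.231] pointing down, gripper open.
Joint ranges: [-2.71, 2.71], [-0.32, 2.16], [-1.57, 1.52], [0, 2.45], [-1.46, 4.6], [0, 2.02], [-2.83, 2.83]. Speed limits (rad/s): [1.89, 1.89, 2.57, 2.57, 3.01, 3.01, 3.01].

## Interface

Orientations are given as [roll, pitch, yaw] about the fixed x, y, z axes, in that order (R = Rz(yaw) Ry(pitch) Rx(roll)).
In Python, from bench import arm, read_camera, job gives the robot as it stands. Calls block until the motion is done:
- arm.reach(position, orientation): joint-space move of the TCP to a pose.
- arm.move_linear(position, rot=None, rate=0.15): straight line of the TCP; rot=None keeps the orientation; rate is the mean speed in m/s.
- arm.move_j(angles): joint-space move.
- arm.gripper_to(opening, squeeze=None): opening from 0.0 (shut) to 1.0 (fully open); squeeze is the grip in N (None keeps the last); returns when the fingers have stopped.
- arm.wait(seconds).
- arm.solve_ik(position, orientation): joint angles nearest the present ones, or None.
- arm.observe(): the state.
- read_camera(name): name is "scene" or "side" or "wrist"; returns a dict with "frame" (420x560x3 uint8, red, green, blue), "fx", "fy", "cx", "cy" (pixels), "D" ([k1, k2, p1, p2, k3] as OpenCV has them; the pictures are not rectified), "R" (3x3) and "t" (3): a world point X has camera coordinates R X + t; the wrist camera has in their place "mount" (4x4, takes a point from camera to tool coordinates, whose origin is the TCP and whose axes are the tool frame's). Camera axes: x right, y down, z forward; pixel columns grow to the right and rows downward; lengths in m; the calibration is good to about 2 mm. A picture is of the moment at which its call begins: read the wrist's pose just before it. There is no depth.
A pose or a line that the arm cannot do raises arm.IKError and nothing moves.
- job.close_job(): hands the job in, once; it reports no verdict.
The state is a dict: "clock": time; "joints": joint angles; "joint_velocities": joint speeds; "tau": joint torques, N m; "tool_pos": TCP position; "tcp_rot": TCP orientation; "wrist_force": force on the tool from outside, world axes, zero at the start; "torque": the same for the moment, N m; "gripper_width": opening from 0.0 (shut) to 1.0 (fully open).
Only numpy, scipy, OpenCV 4.12 (cv2) and the standard library are available. Lean on these libraries where they do the work, as an engineer would, in place of code of your own. Each camera call takes 0.05 s, during which the arm holds its last target. There are 200 camera calls.

## Task

Swing the lever on the heat regulator until its arm points straight at the small marker tab on the edge of the dial, and leave it there. Then pick up the hand thermometer, point its wide lens end square at the middle of the white melting dish in the sloping charcoal block, about 60 mm off and without touching it, and hold it still there for two seconds. Finally set it down gently, upright on its lens end, on the square clay tile it came from and let go; leave everything else where it is.

Things in the scene. Friction and masses are not known exactly. Their poses are not given: they have to be found in the camera images.
- regulator: fixed grey box 150 (x) x 165 (y) x 57 mm high with a flat aluminium dial on top; origin under its centre, x away from its front
- lever_pivot (a point): centre of the lever's upright hinge, on the dial surface (57 mm above the table); axes as the regulator's
- heat_lever (a joint): angle of the steel lever about its upright hinge, rad, 0 to 2.2, growing anticlockwise seen from above; at 0 the arm points 1.1 rad clockwise of the regulator's -x (that is along (-0.45, 0.89) in the regulator's x, y). Stiff hinge: it stays where it is left; about 2 N at the handle moves it. It starts between 0.05 and 0.6
- lever_grip (a point): centre of the top of the lever's handle: an upright black round pin, 16 mm thick, 70 mm from the hinge, its top 56 mm above the dial; the pin is clear of the arm for 42 mm below this point. The lever arm below it is a flat bar 12 mm wide, 5 to 13 mm above the dial, reaching 79 mm from the hinge. x points outward along the arm, z up
- set_marker (a joint): angle of the marker tab, rad, same zero and sense as the lever's: the lever is set when the two are equal. Between 1.0 and 1.9; it is clamped and must not be pushed (it gives only to about 20 N)
- marker_tip (a point): top of the brass marker tab, 13 (outward) x 8 x 15 mm high, near the dial's edge, 88 mm from the hinge, beyond the arm's end; x points outward from the hinge
- hotplate: fixed dark hotplate 140 x 140 x 43 mm high, carrying a black charcoal block (100 x 80 x 25 mm) on an easel, its upper face sloping 32 degrees and facing up and towards the hotplate's -x; top edge about 118 mm above the table. Origin under the hotplate's centre
- dish: round white ceramic melting dish on the sloping face, fixed, 46 mm across its rim; origin at the middle of its inner floor (about 95 mm above the table), rim 6 mm above that; z is the outward normal of the sloping face (32 degrees from vertical)
- tile: fixed flat square brown clay tile 120 x 120 x 8 mm; origin under its centre, its top 8 mm above the table
- thermometer: loose hand thermometer, about 0.15 kg, 115 mm long, round, standing upright on its wide end on the tile: flared lens shroud 48 mm across and 12 mm high, tapering to a straight barrel 26 mm thick from 38 mm to 115 mm up. Origin at the lens, the centre of the wide end; z points from there up the barrel, so it looks along -z. Its yaw does not matter
- tin_a: small round steel solder tin, 30 mm across, 24 mm high; origin under its centre; bystander
- tin_b: a second such tin, 30 mm across, 24 mm high; origin under its centre; bystander
- spare_block: black charcoal block lying flat, 60 x 100 x 28 mm, with no dish; origin under its centre; bystander
- jar: glass jar with steel lid, 68 mm across, 95 mm high; origin under its centre; bystander
- bowl: white bowl, 100 mm across, 45 mm high; origin under its centre; bystander
- tweezers: steel soldering tweezers lying flat, 150 mm long along their x, 8 mm high; origin at the middle, at table level; bystander
- third_hand: stepped round dark weight 84 mm across with an upright brass rod and a sloping steel arm, 95 mm high; origin under its centre; bystander

How it is judged:
By the outcome, as a careful person would: the job done as asked, in the order asked, and still so for the second after the job is handed in, with the robot touching nothing.
It also fails if it takes over 72 s, if anything falls off the work surface, if the arm or the gripper's body presses on something with over 40 N, if the wrist force passes 120 N, or if a joint passes its speed limit or range.

## Working session

There is one attempt and no reset: what is moved stays moved. The work goes in short steps, each a Python script; the robot and the scene stay as the last script left them, time stands still between calls to the robot, and variables do not carry over. Pictures are saved under pics/ and viewed, about 8 in all and at most 12, crops included, and the job is handed in when it is done.

```bash
ls; mkdir -p pics
python3 - <<'E'
from bench import arm, read_camera, job
import cv2,json
import numpy as np
for n in ("scene","side"):
    c=read_camera(n); cv2.imwrite(f"pics/{n}0.png",c["frame"][:,:,::-1])
    print(n,{k:np.array(v).round(4).tolist() for k,v in c.items() if k!="frame"})
c=read_camera("wrist"); print(c["mount"])
print(arm.observe())
E
```

```text
pics
scene {'fx': 414.4902, 'fy': 414.4902, 'cx': 283.8018, 'cy': 210.4704, 'D': [-0.008, 0.0, 0.0, 0.0, 0.0], 'R': [[-0.8269, 0.5623, -0.0046], [0.3619, 0.526, -0.7696], [-0.4303, -0.6381, -0.6385]], 't': [0.465, -0.1497, 1.2294]}
side {'fx': 391.4881, 'fy': 391.4881, 'cx': 282.1494, 'cy': 208.2244, 'D': [0.0174, 0.0, 0.0, 0.0, 0.0], 'R': [[0.9724, -0.2328, -0.0186], [-0.1676, -0.6403, -0.7496], [0.1626, 0.732, -0.6616]], 't': [-0.5745, 0.1662, 0.8735]}
[[ 9.99999564e-01 -4.00829636e-04 -8.43128853e-04  1.21576221e-03]
 [ 6.34767241e-04  9.54174869e-01  2.99248919e-01 -7.71664672e-02]
 [ 6.84544528e-04 -2.99249324e-01  9.54174708e-01 -1.42651338e-01]
 [ 0.00000000e+00  0.00000000e+00  0.00000000e+00  1.00000000e+00]]
{'clock': 0.15, 'joints': array([ 1.11729564,  0.70693963, -0.02760682,  1.48487493,  0.02198394,
        0.95086791, -0.07553008]), 'joint_velocities': array([-0.00142737, -0.00251903,  0.00091268,  0.00048923,  0.00174542,
        0.00149475, -0.00017308]), 'tau': array([ 9.55465366e-04, -8.83303428e+01,  1.23504739e+00, -2.36194968e+01,
        1.69707555e-02,  5.43776361e-03,  5.05096159e-05]), 'tool_pos': array([ 0.23007818, -0.52676158,  0.23095058]), 'tcp_rot': array([ 3.14158012e+00,  7.87960641e-04, -1.15904492e+00]), 'wrist_force': array([-0.74345144, -0.28206879,  0.44435466]), 'torque': array([ 0.06245564, -0.01504985, -0.03733149]), 'gripper_width': 1.0006835747527572}
```

View pics/scene0.png

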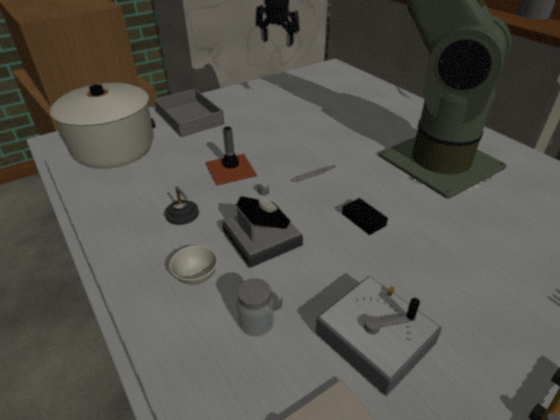

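View pics/side0.png

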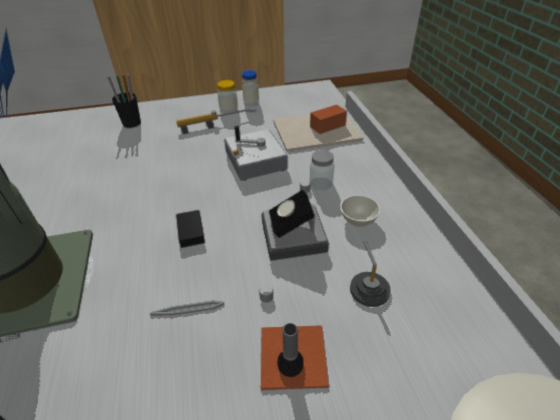

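The scene view shows the lever hinge at about (372,325), handle (413,303), marker (391,290), dish (267,206) and thermometer base (230,161). In the side view they are at (262,142), (237,128), (236,152), (286,208) and (291,362).

```bash
cat > h.py <<'E'
import numpy as np, cv2
from bench import arm, read_camera, job
from scipy.spatial.transform import Rotation as Ro
def cam(n):
    o=arm.observe(); c=read_camera(n)
    K=np.array([[c["fx"],0,c["cx"]],[0,c["fy"],c["cy"]],[0,0,1]]); D=np.array(c["D"],float)
    if "mount" in c:
        T=np.eye(4); T[:3,:3]=Ro.from_euler("xyz",o["tcp_rot"]).as_matrix(); T[:3,3]=o["tool_pos"]
        M=np.linalg.inv(T@np.array(c["mount"])); R,t=M[:3,:3],M[:3,3]
    else: R,t=np.array(c["R"]),np.array(c["t"])
    return dict(f=c["frame"],K=K,D=D,R=R,t=t)
def ray(c,uv):
    p=cv2.undistortPoints(np.array([[uv]],float),c["K"],c["D"])[0,0]
    return -c["R"].T@c["t"], c["R"].T@np.array([p[0],p[1],1])
def onz(c,uv,z):
    o,d=ray(c,uv); return o+d*(z-o[2])/d[2]
def tri(c1,a,c2,b):
    o1,d1=ray(c1,a);o2,d2=ray(c2,b); d1/=np.linalg.norm(d1);d2/=np.linalg.norm(d2)
    s=np.linalg.lstsq(np.c_[d1,-d2],o2-o1,rcond=None)[0]
    p,q=o1+s[0]*d1,o2+s[1]*d2; return (p+q)/2, np.linalg.norm(p-q)
def proj(c,X): return cv2.projectPoints(np.atleast_2d(np.array(X,float)),cv2.Rodrigues(c["R"])[0],c["t"],c["K"],c["D"])[0][:,0]
def save(c,name,crop=None,k=1):
    f=c["f"][:,:,::-1]
    if crop: f=f[crop[1]:crop[3],crop[0]:crop[2]]
    cv2.imwrite("pics/"+name,cv2.resize(f,None,fx=k,fy=k,interpolation=cv2.INTER_CUBIC))
E
cat > 1.py <<'E'
from h import *
s,d=cam("scene"),cam("side")
for n,a,b in [("hinge",(372,325),(262,142)),("hand",(413,301),(237,127)),("mark",(391,289),(236,151)),("dish",(267,206),(286,208)),("thtop",(228,128),(290,328)),("thbase",(231,163),(291,363)),("tinb",(262,189),(266,294))]:
    p,e=tri(s,a,d,b); print(n,p.round(4),round(e,4))
f=lambda c,cr:cv2.resize(c["f"][cr[1]:cr[3],cr[0]:cr[2],::-1],(400,300),interpolation=cv2.INTER_CUBIC)
A=np.vstack([np.hstack([f(s,(310,270,450,375)),f(d,(210,110,310,185))]),np.hstack([f(s,(200,180,320,270)),f(d,(240,180,360,270))])])
cv2.imwrite("pics/crop.png",A)
E
python3 1.py
```

```text
hinge [0.6087 0.3358 0.0646] 0.0032
hand [0.5435 0.3605 0.1104] 0.0018
mark [0.5263 0.3002 0.0687] 0.0009
dish [ 0.6003 -0.0083  0.0951] 0.0011
thtop [ 0.5264 -0.3262  0.1226] 0.0036
thbase [ 0.5273 -0.3277  0.0086] 0.0034
tinb [ 0.5166 -0.1689  0.0081] 0.0024
```

View pics/crop.png

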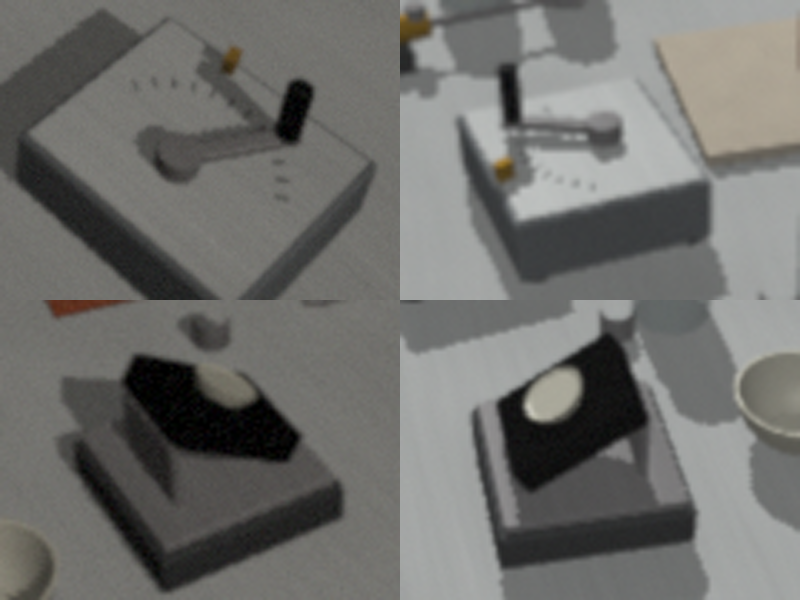

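The crops show the lever well short of the marker and the dish on the sloping face. I'll take wrist close-ups of both for precise values.

```bash
cat > 2.py <<'E'
from h import *
import pickle
arm.reach([0.56,-0.01,0.27],[np.pi,0,0.0]); arm.wait(0.3); a=cam("wrist")
arm.reach([0.565,0.325,0.27],[np.pi,0,0.5]); arm.wait(0.3); b=cam("wrist")
pickle.dump((a,b),open("w.pkl","wb"))
cv2.imwrite("pics/w1.png",np.hstack([a["f"],b["f"]])[:,:,::-1])
for c,n in((a,"wa.png"),(b,"wb.png")): save(c,n,None,1.4)
o=arm.observe();print(o["clock"],o["tool_pos"],o["joints"].round(2))
E
python3 2.py
```

```text
4.4167 [0.56518794 0.32458311 0.27007237] [-0.42  0.82 -0.39  1.09  0.3   1.28 -0.28]
```

View pics/wa.png

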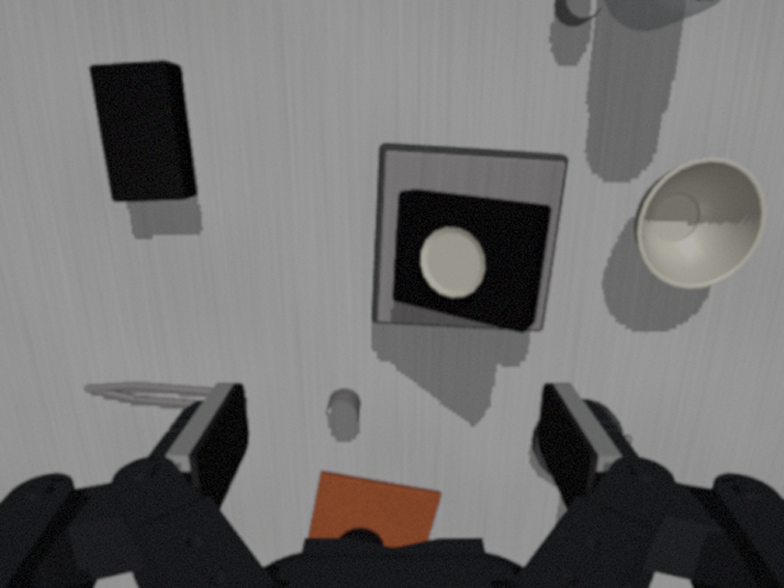

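View pics/wb.png

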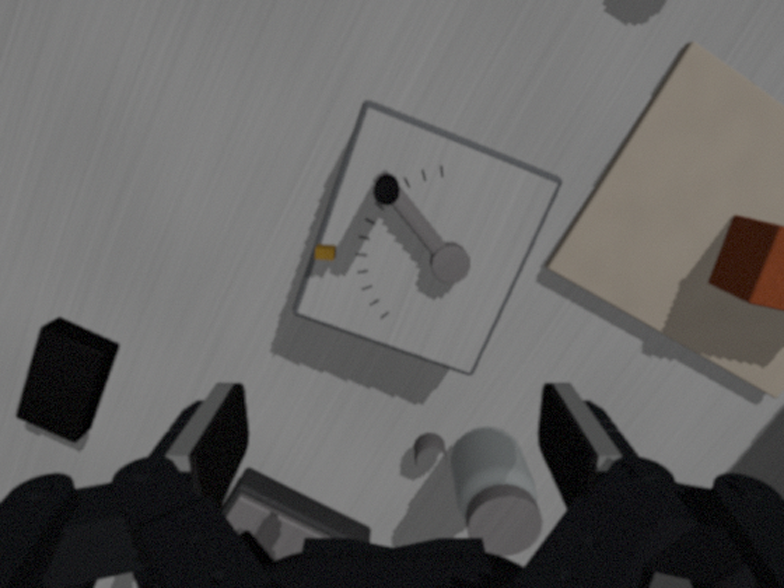

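The wrist views (at 1.4x) show these points:
- **Dish:** centre (453,262).
- **Hotplate top corners:** (383,144), (567,156), (543,330) and (374,322).
- **Regulator:** handle top (386,186), hinge disc (451,262) and marker (325,249).
- **Dial corners:** (366,101), (560,181), (471,373) and (296,313).

```bash
cat > 3.py <<'E'
from h import *
import pickle
from scipy.optimize import least_squares
a,b=pickle.load(open("w.pkl","rb")); k=1.4
P=lambda c,l,z:np.array([onz(c,np.array(p)/k,z) for p in l])
hp=P(a,[(383,144),(567,156),(543,330),(374,322)],.043)
print("hotplate",hp.round(4).tolist(),hp.mean(0).round(4),[round(np.linalg.norm(hp[i]-hp[i-1]),4) for i in range(4)])
e=[hp[1]-hp[0],hp[2]-hp[3]];f=[hp[0]-hp[3],hp[1]-hp[2]]
print("yaw",[np.arctan2(v[1],v[0]) for v in e],[np.arctan2(-v[0],v[1]) for v in f])
print("dish rim",P(a,[(453,262)],.100))
blk=P(a,[(550,207),(528,330)],.118);print("block high edge",blk,np.linalg.norm(blk[0]-blk[1]))
v=blk[0]-blk[1];print("block yaw",np.arctan2(-v[0],v[1]))
rg=P(b,[(366,101),(560,181),(471,373),(296,313)],.057)
print("reg",rg.round(4).tolist(),[round(np.linalg.norm(rg[i]-rg[i-1]),4) for i in range(4)])
v=rg[1]-rg[0]+rg[2]-rg[3];print("reg yaw-ish",np.arctan2(v[1],v[0]))
v=rg[0]-rg[3]+rg[1]-rg[2];print("reg yaw-ish",np.arctan2(-v[0],v[1]))
H=P(b,[(386,186)],.113)[0];M=P(b,[(325,249)],.072)[0];print("handle",H,"marker",M)
for z in(.07,.075,.08):print("disc",z,P(b,[(451,262)],z)[0].round(4))
d0=P(b,[(451,262)],.075)[0][:2]
hg=least_squares(lambda x:[np.hypot(*(x-H[:2]))-.07,np.hypot(*(x-M[:2]))-.088],d0).x
print("hinge",hg)
for q in(H,M):print(np.degrees(np.arctan2(*(q[:2]-hg)[::-1])), np.degrees(np.arctan2(*(q[:2]-d0)[::-1])),np.hypot(*(q[:2]-d0)))
E
python3 3.py
```

```text
hotplate [[0.5542, 0.0593, 0.043], [0.6854, 0.0516, 0.043], [0.6794, -0.0815, 0.043], [0.5463, -0.0745, 0.043]] [ 0.6163 -0.0113  0.043 ] [np.float64(0.134), np.float64(0.1314), np.float64(0.1332), np.float64(0.1333)]
yaw [np.float64(-0.05915781134423785), np.float64(-0.052604216463304605)] [np.float64(-0.05908615768648852), np.float64(-0.04471573392684863)]
dish rim [[ 0.59932835 -0.01219237  0.1       ]]
block high edge [[ 0.6528207   0.02535455  0.118     ]
 [ 0.64587144 -0.0516456   0.118     ]] 0.07731309366315546
block yaw -0.0900061735532958
reg [[0.5038, 0.4014, 0.057], [0.6464, 0.4199, 0.057], [0.668, 0.2643, 0.057], [0.5272, 0.2441, 0.057]] [np.float64(0.159), np.float64(0.1438), np.float64(0.1571), np.float64(0.1423)]
reg yaw-ish 0.13525321855412414
reg yaw-ish 0.14273516938348427
handle [0.54001982 0.36370795 0.113     ] marker [0.52483038 0.30230179 0.072     ]
disc 0.07 [0.6062 0.3355 0.07  ]
disc 0.075 [0.6051 0.3363 0.075 ]
disc 0.08 [0.604  0.3371 0.08  ]
hinge [0.60519212 0.33816249]
158.59640714762145 157.16484517827928 0.070592846294057
-155.95161169063098 -157.03238107455485 0.08715907553566579
```

```bash
cat > 4.py <<'E'
from h import *
hg=np.array([.6052,.3376]); M=np.array([.5248,.3023]); H=np.array([.5400,.3637])
th=lambda q:np.arctan2(*(q-hg)[::-1])%(2*np.pi)
t0,t1=th(H),th(M); print(np.degrees([t0,t1]))
pose=lambda t,z:([*(hg+.07*np.array([np.cos(t),np.sin(t)])),z],[np.pi,0,t-np.pi/2])
arm.gripper_to(0.55)
p,o=pose(t0,.17); arm.reach(p,o)
arm.move_linear(pose(t0,.079)[0],rate=.1)
w0=arm.observe()["wrist_force"]
arm.gripper_to(0.0,20); s=arm.observe(); print("gripped",s["gripper_width"],s["wrist_force"]-w0)
for t in np.linspace(t0,t1,7)[1:]:
    p,o=pose(t,.079); arm.move_linear(p,o,rate=.04)
s=arm.observe(); print(s["wrist_force"]-w0,s["tool_pos"],s["gripper_width"])
arm.wait(.2); arm.gripper_to(0.55); print(arm.observe()["wrist_force"]-w0)
arm.move_linear(pose(t1,.17)[0],rate=.12)
arm.reach([0.565,0.325,0.25],[np.pi,0,.5]); arm.wait(.3); c=cam("wrist")
import pickle; pickle.dump(c,open("w2.pkl","wb")); save(c,"w2.png",(150,40,430,250),2.8)
print(arm.observe()["clock"])
E
python3 4.py
```

```text
[158.18344092 203.70410319]
gripped 0.17953304079316823 [-1.82306354 -2.47348627  5.80795435]
[-13.15927766  -7.0293261   10.95679245] [0.53982503 0.30899172 0.07919594] 0.18433700793871985
[-0.57355033 -0.74190307 -0.2948971 ]
12.1667
```

View pics/w2.png

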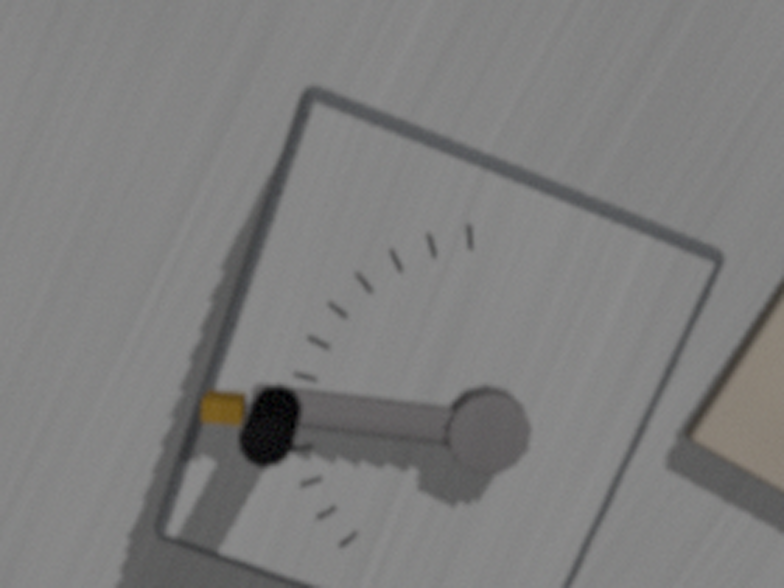

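The lever now lies near the marker (marker (222,408), hinge (488,430) in the crop). I'll overlay the model to measure the residual angle.

```bash
cat > 5.py <<'E'
from h import *
import pickle
c=pickle.load(open("w2.pkl","rb")); k=7; x0,y0,x1,y1=215,165,329,215
raw=cv2.resize(c["f"][y0:y1,x0:x1,::-1],None,fx=k,fy=k,interpolation=cv2.INTER_CUBIC)
raw=cv2.convertScaleAbs(raw,alpha=1.8); im=raw.copy()
hg=np.array([.6052,.3376])
def box(r0,r1,w,z,t,col):
    u=np.array([np.cos(t),np.sin(t)]);v=np.array([-u[1],u[0]])
    P=[[*(hg+r*u+s*v),z] for r,s in((r0,w),(r1,w),(r1,-w),(r0,-w))]
    q=((proj(c,P)-[x0,y0]+.5)*k).astype(int); cv2.polylines(im,[q.reshape(-1,1,2)],True,col,1)
t=np.radians(203.7)
box(0,.079,.006,.070,t,(0,255,0)); box(.0815,.0945,.004,.072,t,(0,0,255)); box(.0815,.0945,.004,.057,t,(255,0,0))
q=((proj(c,[[hg[0],hg[1],.073]])-[x0,y0]+.5)*k).astype(int)[0]; cv2.circle(im,tuple(int(i) for i in q),4,(0,255,0),-1)
f=c["f"].astype(int); m=(f[:,:,0]-f[:,:,2]>35); m[:, :200]=0; ys,xs=np.nonzero(m[150:220,200:260]); print("marker px",xs.mean()+200,ys.mean()+150,len(xs))
print("mk side centre",onz(c,(xs.mean()+200,ys.mean()+150),.068))
cv2.imwrite("pics/ov.png",np.vstack([raw[:300],im[:300]]) if 0 else cv2.resize(np.vstack([raw,im]),(684,600)))
E
python3 5.py
```

```text
marker px 228.99382716049382 185.47530864197532 162
mk side centre [0.52533025 0.29908627 0.068     ]
```

View pics/ov.png

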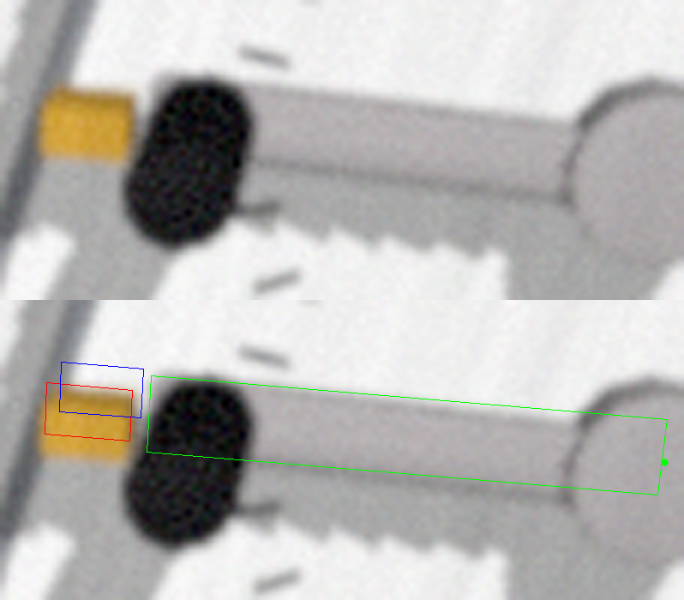

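The overlay shows the arm centre line passing through (250,124) and (570,158), the hinge near (664,169), and the marker's top face centred near (86,132). That leaves the lever about 2° short, so I'll compute and apply the correction, then look from directly over it.

```bash
cat > 6.py <<'E'
from h import *
import pickle
c=pickle.load(open("w2.pkl","rb"))
px=lambda X,Y:(X/6+215-.5,Y/6+165-.5)
A,B,E=[onz(c,px(*q),.070)[:2] for q in((250,124),(570,157.5),(664,168))]
M=onz(c,px(86,132),.072)[:2]
ang=lambda a,b:np.degrees(np.arctan2(*(a-b)[::-1]))%360
lever=ang(A,B); hd=onz(c,px(660,171),.073)[:2]
u=np.array([np.cos(np.radians(lever)),np.sin(np.radians(lever))]); v=np.array([-u[1],u[0]])
# hinge: on arm line, 88mm from marker
m=M-A; s=m@u; w=m@v; hg=A+u*(s-np.sqrt(.088**2-w**2))
print("lever",lever,"marker",ang(M,hg),"hinge",hg,"disc",hd,"M",M,np.linalg.norm(M-hd))
tp=onz(c,px(192,208),.113)
print("pin top?",onz(c,px(180,190),.113)[:2], "tool was .5398 .3090, angle", ang(np.array([.53982,.30899]),hg))
E
python3 6.py
```

```text
lever 202.4799509325405 marker 204.69899145124148 hinge [0.60562381 0.3360595 ] disc [0.6052858  0.33604713] M [0.52567445 0.29928861] 0.08768783676965873
pin top? [0.54071742 0.3099165 ] tool was .5398 .3090, angle 202.36063751350474
```

```bash
cat > 7.py <<'E'
from h import *
import pickle
hg=np.array([.6056,.3360]); t0,t1=np.radians([202.4,204.7])
pose=lambda t,z:([*(hg+.07*np.array([np.cos(t),np.sin(t)])),z],[np.pi,0,t-np.pi/2])
arm.reach(*pose(t0,.17)); arm.move_linear(pose(t0,.080)[0],rate=.12)
arm.gripper_to(0.0,20)
arm.move_linear(*pose(t1,.080),rate=.02); arm.wait(.3); s=arm.observe(); print(s["tool_pos"],s["tcp_rot"][2])
arm.gripper_to(0.55); arm.move_linear(pose(t1,.17)[0],rate=.12)
arm.reach([0.555,0.325,0.235],[np.pi,0,.42]); arm.wait(.3); c=cam("wrist")
pickle.dump(c,open("w3.pkl","wb"))
q=proj(c,[[.57,.318,.07]])[0].astype(int); print(q)
x0,y0=int(q[0]-60),int(q[1]-35); print(x0,y0)
f=cv2.convertScaleAbs(c["f"],alpha=1.6).copy(); c["f"]=f; save(c,"w3.png",(x0,y0,x0+114,y0+70),7)
print(arm.observe()["clock"])
E
python3 7.py
```

```text
[0.54218615 0.30672126 0.08047063] 2.001830966089786
[292 199]
232 164
18.0333
```

View pics/w3.png

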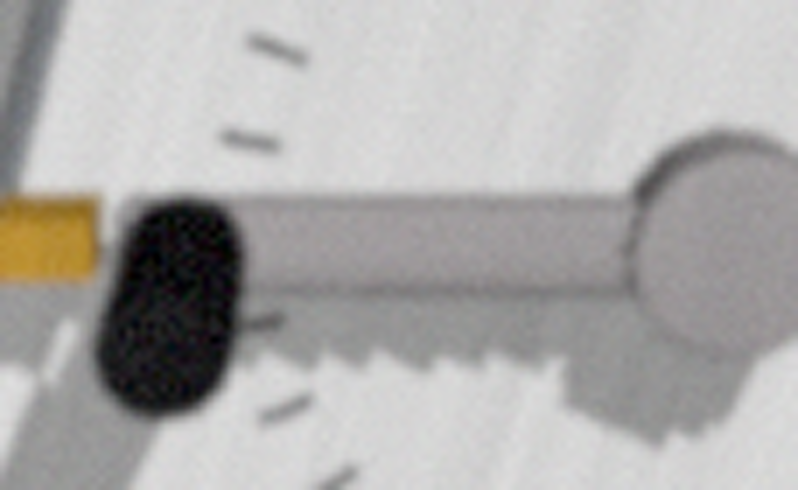

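The arm is now collinear with the marker: arm centre line at y≈250 and marker top face centred at y≈250–254, so within about 0.4°. Next I'll take a second dish view on the way and a view over the thermometer.

```bash
cat > 8.py <<'E'
from h import *
import pickle
a=pickle.load(open("w.pkl","rb"))[0]
arm.reach([0.52,0.0,0.27],[np.pi,0,1.0]); arm.wait(.3); b=cam("wrist")
arm.reach([0.527,-.327,0.27],[np.pi,0,-.5]); arm.wait(.3); c=cam("wrist")
arm.gripper_to(.75)
s,d=cam("scene"),cam("side")
def dish(c):
    g=c["f"].min(2); q=proj(c,[.60,-.011,.1])[0]
    m=np.zeros_like(g); x,y=q.astype(int); m[max(0,y-32):y+32,max(0,x-32):x+32]=1
    thr=cv2.threshold(g,95,1,cv2.THRESH_BINARY)[1]*m
    n,l,st,ce=cv2.connectedComponentsWithStats(thr); i=min(range(1,n),key=lambda i:np.hypot(*(ce[i]-q))+(1e3 if st[i][4]<40 else 0))
    e=cv2.fitEllipse(cv2.findContours((l==i).astype(np.uint8),0,2)[0][0]); return e
R=[]
for n,k in(("a",a),("b",b),("scene",s),("side",d)):
    e=dish(k); R.append((k,e[0])); print(n,np.round(e[0],1),np.round(e[1],1),onz(k,e[0],.1).round(4))
# LS intersection, wrist+fixed
Am=np.zeros((3,3));bv=np.zeros(3)
for k,uv in R:
    o,v=ray(k,uv); v/=np.linalg.norm(v); Q=np.eye(3)-np.outer(v,v); Am+=Q;bv+=Q@o
print("LS",np.linalg.solve(Am,bv)); print("wrist pair",tri(a,R[0][1],b,R[1][1]))
pickle.dump((b,c),open("w4.pkl","wb")); cv2.imwrite("pics/w4.png",cv2.resize(np.hstack([b["f"],c["f"]])[:,:,::-1],(800,300)))
print(arm.observe()["clock"])
E
python3 8.py
```

```text
a [322.8 187.2] [44.  49.7] [ 0.5986 -0.0122  0.1   ]
b [313.3 258.9] [45.6 47. ] [ 0.598  -0.0125  0.1   ]
scene [298.8 198.3] [ 43.4 124.1] [0.5308 0.0141 0.1   ]
side [254.4 220.7] [11.5 20.3] [ 0.5209 -0.0369  0.1   ]
LS [ 0.56087157 -0.00575064  0.10242845]
wrist pair (array([ 0.59886605, -0.01279246,  0.09800946]), np.float64(0.00017695160027896548))
21.625
```

View pics/w4.png

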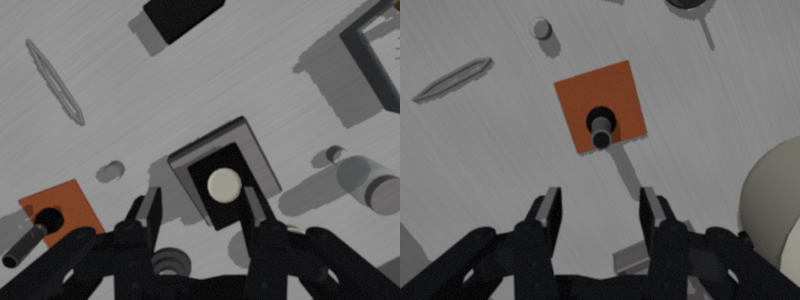

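The wrist views show the barrel top at about (281,196) and the shroud at (281,169) in full-frame pixels, with the tile corners clear.

```bash
cat > 9.py <<'E'
from h import *
import pickle
b,c=pickle.load(open("w4.pkl","rb"))
F=lambda x,y:((x-400)*1.4,y*1.4)
print("top",onz(c,F(601,140),.123),"base",onz(c,F(601,121),.016))
t=np.array([onz(c,F(*q),.008) for q in((555,83),(629,61),(647,135),(580,153))]); print("tile",t.mean(0),t.round(4).tolist())
n=lambda y:np.array([-np.sin(np.radians(32))*np.cos(y),-np.sin(np.radians(32))*np.sin(y),np.cos(np.radians(32))])
D=np.array([.602,-.0117,.0948]); ps=-.055
for d in(.121,.16,.2):
    p=D+n(ps)*d; print(d,p.round(4),[(sp,None if (j:=arm.solve_ik(p,Ro.from_matrix(Ro.from_euler("xyz",[np.pi,-np.radians(32),ps]).as_matrix()@Ro.from_euler("z",sp).as_matrix()).as_euler("xyz"))) is None else j.round(2).tolist()) for sp in(0,.5,-.5,1.57,-1.57)])
print(arm.solve_ik([.527,-.327,.07],[np.pi,0,-.5]))
E
python3 9.py
```

```text
top [ 0.52736052 -0.33021509  0.123     ] base [ 0.52821837 -0.32912065  0.016     ]
tile [ 0.53877728 -0.3156825   0.008     ] [[0.494, -0.2449, 0.008], [0.6078, -0.2705, 0.008], [0.5819, -0.3863, 0.008], [0.4714, -0.361, 0.008]]
0.121 [ 0.538  -0.0082  0.1974] [(0, [0.58, 0.93, -1.35, 2.25, 1.78, 1.1, -1.85]), (0.5, [0.58, 0.93, -1.35, 2.25, 1.78, 1.1, -2.35]), (-0.5, [0.58, 0.93, -1.35, 2.25, 1.78, 1.1, -1.35]), (1.57, [0.06, 0.61, -0.25, 2.27, 2.46, 0.36, 2.13]), (-1.57, [0.58, 0.93, -1.35, 2.25, 1.78, 1.1, -0.28])]
0.16 [ 0.5173 -0.007   0.2305] [(0, [0.6, 0.81, -1.35, 2.27, 1.7, 1.01, -1.84]), (0.5, [0.6, 0.81, -1.35, 2.27, 1.7, 1.01, -2.34]), (-0.5, [0.6, 0.81, -1.35, 2.27, 1.7, 1.01, -1.34]), (1.57, [0.06, 0.52, -0.25, 2.29, 2.33, 0.3, 2.25]), (-1.57, [0.6, 0.81, -1.35, 2.27, 1.7, 1.01, -0.27])]
0.2 [ 0.4962 -0.0059  0.2644] [(0, [0.64, 0.68, -1.34, 2.28, 1.6, 0.91, -1.79]), (0.5, [0.64, 0.68, -1.34, 2.28, 1.6, 0.91, -2.29]), (-0.5, [0.64, 0.68, -1.34, 2.28, 1.6, 0.91, -1.29]), (1.57, [-0.08, 0.41, -0.03, 2.3, 2.44, 0.16, 2.13]), (-1.57, [0.64, 0.68, -1.34, 2.28, 1.6, 0.91, -0.22])]
[ 0.55792969  0.98318782 -0.11613503  1.46076032  0.14914692  0.70627426
 -0.12047699]
```

```bash
cat > 10.py <<'E'
from h import *
import pickle
T=[.5275,-.329]; yw=.5
arm.reach([*T,.19],[np.pi,0,yw]); w0=arm.observe()["wrist_force"]
arm.move_linear([*T,.069],rate=.1)
arm.gripper_to(0.0,40); arm.wait(.2); s=arm.observe(); print("grip",s["gripper_width"],s["tool_pos"],(s["wrist_force"]-w0).round(1))
arm.move_linear([*T,.25],rate=.1)
s=arm.observe(); print((s["wrist_force"]-w0).round(1),s["gripper_width"])
n=np.array([-np.sin(np.radians(32))*np.cos(-.055),-np.sin(np.radians(32))*np.sin(-.055),np.cos(np.radians(32))])
D=np.array([.602,-.0117,.0948])
rot=Ro.from_matrix(Ro.from_euler("xyz",[np.pi,-np.radians(32),-.055]).as_matrix()@Ro.from_euler("z",-.5).as_matrix()).as_euler("xyz")
arm.move_linear(D+n*.17,rot,rate=.1)
arm.wait(.2); a,b=cam("scene"),cam("side"); pickle.dump((a,b),open("w5.pkl","wb"))
f=lambda c,cr:cv2.convertScaleAbs(cv2.resize(c["f"][cr[1]:cr[3],cr[0]:cr[2],::-1],(400,450),interpolation=cv2.INTER_CUBIC),alpha=1.5)
cv2.imwrite("pics/w5.png",np.hstack([f(a,(190,70,350,250)),f(b,(200,70,360,250))]))
s=arm.observe(); print(s["clock"],s["tool_pos"],D+n*.17)
E
python3 10.py
```

```text
grip 0.29631833544653613 [ 0.52761541 -0.32907201  0.06918394] [-1.4  1.1  5.5]
[-1.3  0.9 -1.4] 0.29390476849980735Traceback (most recent call last):
  File "10.py", line 12, in <module>
    arm.move_linear(D+n*.17,rot,rate=.1)
    ~~~~~~~~~~~~~~~^^^^^^^^^^^^^^^^^^^^^
bench.IKError: the arm cannot follow that straight line within its joint ranges
```

```bash
cat > 11.py <<'E'
from h import *
import pickle
n=np.array([-np.sin(np.radians(32))*np.cos(-.055),-np.sin(np.radians(32))*np.sin(-.055),np.cos(np.radians(32))])
D=np.array([.602,-.0117,.0948])
rot=lambda deg:Ro.from_matrix(Ro.from_euler("xyz",[np.pi,-np.radians(deg),-.055]).as_matrix()@Ro.from_euler("z",-.5).as_matrix()).as_euler("xyz")
P=D+n*.18; V=np.array([P[0],P[1],.28])
print(arm.observe()["clock"])
for deg,f in((0,0),(11,.33),(22,.66),(32,1)):
    arm.reach(V+(P-V)*f,rot(deg)); s=arm.observe(); print(deg,s["clock"],s["tool_pos"].round(3),s["joints"].round(2))
try: arm.move_linear(D+n*.131,rate=.06)
except arm.IKError as e: print(e)
arm.wait(.2); a,b=cam("scene"),cam("side"); pickle.dump((a,b),open("w5.pkl","wb"))
f=lambda c,cr:cv2.convertScaleAbs(cv2.resize(c["f"][cr[1]:cr[3],cr[0]:cr[2],::-1],(400,450),interpolation=cv2.INTER_CUBIC),alpha=1.5)
cv2.imwrite("pics/w5.png",np.hstack([f(a,(190,70,350,250)),f(b,(200,70,360,250))]))
s=arm.observe(); print(s["clock"],s["tool_pos"],D+n*.131,s["tcp_rot"],rot(32))
E
python3 11.py
```

```text
26.3917
0 27.625 [ 0.507 -0.008  0.28 ] [ 0.18  0.57 -0.41  1.64  0.26  0.99  0.13]
11 28.05 [ 0.507 -0.007  0.269] [ 0.16  0.49 -0.36  1.86  0.35  0.66  0.04]
22 28.5167 [ 0.508 -0.007  0.259] [ 0.03  0.45 -0.17  2.08  0.53  0.27 -0.15]
32 29.8083 [ 0.507 -0.007  0.247] [ 0.62  0.75 -1.34  2.27  1.65  0.96 -1.32]
31.075 [ 0.53268554 -0.00794311  0.20605149] [ 0.53268555 -0.00788386  0.2058943 ] [ 2.85025783 -0.48382403  0.51730708] [ 2.85052276 -0.48368872  0.51727867]
```

View pics/w5.png

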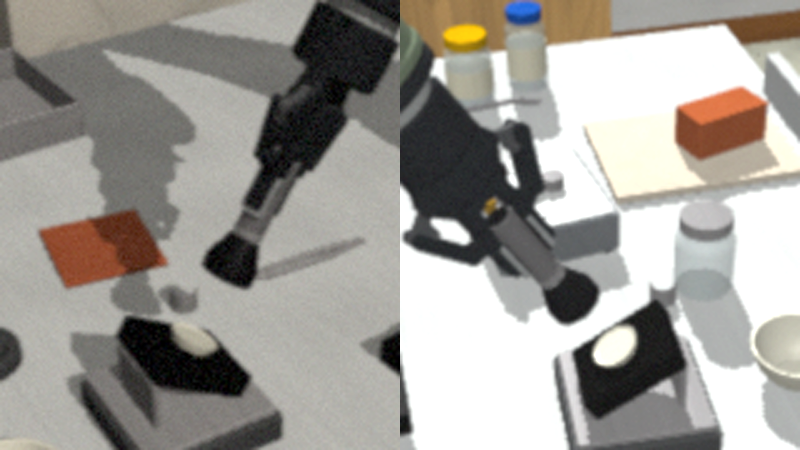

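```bash
cat > 12.py <<'E'
from h import *
import pickle
n=np.array([-np.sin(np.radians(32))*np.cos(-.055),-np.sin(np.radians(32))*np.sin(-.055),np.cos(np.radians(32))])
D=np.array([.602,-.0117,.0948])
im=[]
for c,(x0,y0),nm in zip(pickle.load(open("w5.pkl","rb")),((190,70),(200,70)),("scene","side")):
    k=4; f=cv2.convertScaleAbs(cv2.resize(c["f"][y0+40:y0+150,x0+50:x0+150] if nm=="scene" else c["f"][y0+50:y0+160,x0+20:x0+120],None,fx=k,fy=k,interpolation=cv2.INTER_CUBIC),alpha=2.2)[:,:,::-1].copy()
    off=np.array([x0+50,y0+40] if nm=="scene" else [x0+20,y0+50])
    v=np.array([n[2],0,-n[0]]);v/=np.linalg.norm(v);w=np.cross(n,v); a=np.linspace(0,2*np.pi,60)
    for h,r,col in((.006,.023,(0,0,255)),(.07,.024,(0,255,0)),(.082,.024,(255,255,0)),(.108,.013,(0,255,255)),(.185,.013,(255,0,255))):
        C=[D+n*h+r*(np.cos(t)*v+np.sin(t)*w) for t in a]; q=((proj(c,C)-off+.5)*k).astype(int)
        cv2.polylines(f,[q.reshape(-1,1,2)],True,col,1)
    im.append(f)
cv2.imwrite("pics/w6.png",np.hstack(im))
E
python3 12.py
```

```text
(no output)
```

View pics/w6.png

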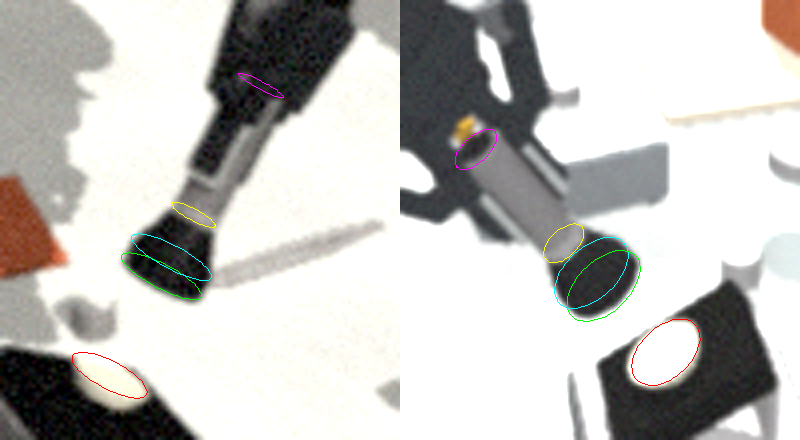

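The overlay matches the model outlines in both views: shroud, barrel and dish rim agree within about 1–2 mm. I'll move in to 60 mm, hold, and return the thermometer.

```bash
cat > 13.py <<'E'
from h import *
n=np.array([-np.sin(np.radians(32))*np.cos(-.055),-np.sin(np.radians(32))*np.sin(-.055),np.cos(np.radians(32))])
D=np.array([.602,-.0117,.0948]); T=[.5275,-.329]
rot=lambda deg:Ro.from_matrix(Ro.from_euler("xyz",[np.pi,-np.radians(deg),-.055]).as_matrix()@Ro.from_euler("z",-.5).as_matrix()).as_euler("xyz")
arm.move_linear(D+n*.121,rate=.04); arm.wait(2.8); s=arm.observe(); print("hold",s["tool_pos"]-(D+n*.121),s["clock"])
arm.move_linear(D+n*.18,rate=.08)
P=D+n*.18; V=np.array([P[0],P[1],.28])
for deg,f in((22,.66),(11,.33),(0,0)): arm.reach(V+(P-V)*f,rot(deg))
arm.reach([*T,.25],[np.pi,0,.5]); arm.wait(.2); w0=arm.observe()["wrist_force"]
arm.move_linear([*T,.074],rate=.1); arm.wait(.2)
for z in np.arange(.0725,.0665,-.0005):
    arm.move_linear([*T,z],rate=.01); s=arm.observe(); df=(s["wrist_force"]-w0).round(2)
    if df[2]>2.5: break
print(z,df,s["tool_pos"],s["gripper_width"],s["clock"])
E
python3 13.py
```

```text
hold [1.40537334e-05 1.45327368e-05 1.33014759e-05] 34.275
0.06899999999999999 [-1.95  1.21  5.86] [ 0.52754205 -0.32906544  0.0692112 ] 0.29285709193606146 42.0333
```

```bash
cat > 14.py <<'E'
from h import *
import pickle
arm.gripper_to(.75); arm.wait(.2); arm.move_linear([.5275,-.329,.25],rate=.12); arm.wait(.5)
a,b,w=cam("scene"),cam("side"),cam("wrist"); pickle.dump((a,b,w),open("w7.pkl","wb"))
f=lambda c,cr,wh=(400,300):cv2.convertScaleAbs(cv2.resize(c["f"][cr[1]:cr[3],cr[0]:cr[2],::-1],wh,interpolation=cv2.INTER_CUBIC),alpha=1.5)
cv2.imwrite("pics/w7.png",np.vstack([np.hstack([f(a,(190,110,310,200)),f(b,(230,300,350,390))]),np.hstack([f(a,(310,270,450,375)),f(w,(0,0,560,420))])]))
s=arm.observe(); print(s["clock"],s["wrist_force"],s["tool_pos"])
for c in(a,b): print(proj(c,[[.5275,-.329,.123],[.5275,-.329,.008]]).round(1).tolist())
E
python3 14.py
```

```text
45.0 [0.17759049 0.21982795 0.57586506] [ 0.52749563 -0.32900219  0.24998858]
[[226.5, 127.7], [230.2, 163.1]]
[[290.0, 329.0], [290.3, 363.7]]
```

View pics/w7.png

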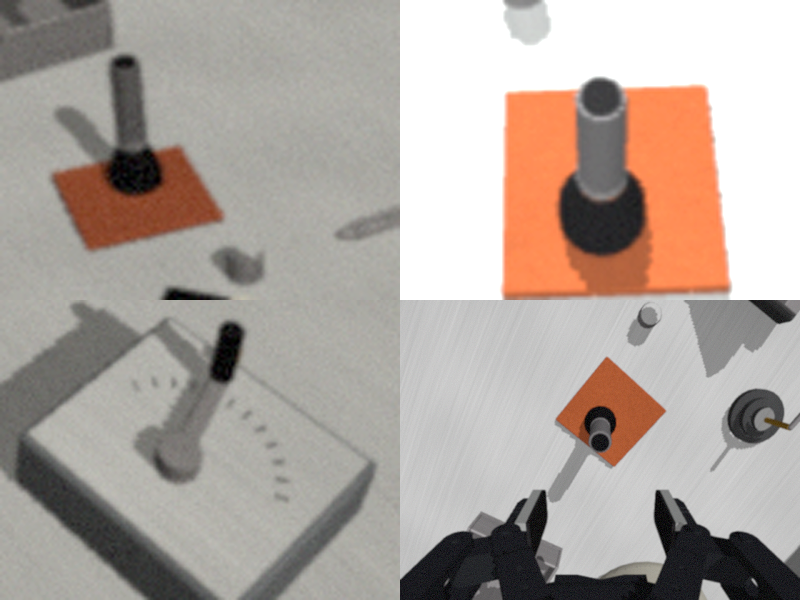

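The thermometer stands upright on the tile, the gripper is clear, and the lever is where I left it, with its handle hiding the marker in the scene view.

```bash
python3 -c "
from bench import job; print(job.close_job())"
```

```text
the job is handed in; nothing more can be done
None
```

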